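# Register the dish carrier in the corner stop and hold it square

## Task

First slide the pointer of the corner stop along its track until it stands level with the index clip on the back rail. Then bring the two-dish carrier, level, into the stop's corner and press it in, flat on the worktop, until its long side is flush against the back rail and its end flush against the side rail. Finish while still holding it pressed squarely against both rails; leave the pointer on its mark and the other things on the bench where they are.

Things in the scene. Friction and masses are not known exactly. Their poses are not given: they have to be found in the camera images.
- stop: Fixed corner stop of aluminium. Origin: inside corner of its two rails, at worktop height. Back rail: along its y (-190 to 14 mm), x 0 to 14, 30 mm high, inner face x = 0 facing the robot. Side rail: see its entry. The work goes at -x, -y, straight on the worktop. Behind the back rail, at x = 56 mm, a track 22 wide, 22 high (end blocks 29) carries the pointer. Place and yaw (+-0.2 rad) vary.
- back_rail: The back rail, part of the stop; its frame is the stop's frame.
- side_rail: The side rail, part of the stop, same frame: runs along x (-120 to 0 mm), y 0 to 14 mm, 30 mm high; inner face y = 0, facing the stop's -y. 5 mm thick feet lie only behind the rails' inner faces.
- pointer (a joint): Position of the sliding pointer in m, 0 to 0.14, growing toward the stop's +y (toward the side rail); its centre lies at y = -0.165 + value in the stop's frame. It stays where it is left; about 2 N moves it. It starts 0.04 m or more short of the clip, on the low side.
- pointer_grip (a point): Middle of the pointer's upright black grip: 18 mm along the stop's x, 20 mm along its y, 33 to 65 mm above the worktop (this point: 52 mm). Beneath it a slide block 28 x 36 mm, 23 to 33 mm high. A thin steel finger reaches from it over the back rail at 36 to 39 mm height, at the grip's y (no collider). Axes as the stop's.
- index_clip: Small fixed dark steel clip, 16 mm wide along the stop's y, on top of the back rail, with a raised line across its middle; axes as the stop's. Origin: middle of its underside, on the rail's top (30 mm high, 7 mm behind the inner face). The pointer is on its mark when its y equals the clip's y in the stop's frame. Its place along the rail varies.
- carrier: Loose aluminium tray, 76 (its x) by 170 mm (its y), walls 24 mm high, a petri dish fixed in either end, a round black knob upright in the middle; 0.25 to 0.5 kg. Origin: centre of its underside. Seated: long side on the back rail, end on the side rail, origin at x = -38, y = -85 mm in the stop's frame, y axis along the stop's y (either way). Starts right of the stop, yaw +-0.4 rad.
- carrier_knob (a point): Middle of the carrier's round knob, 24 mm in diameter, on the carrier's vertical centre line, rising from 24 to 52 mm above the underside (this point: 40 mm). Rigid with the carrier. Pushing the carrier along the worktop takes about 2 to 4 N; along a rail it is pressed on, friction adds about 0.6 of that press. Pressed hard on its end first, it can skew and jam; long side first it lies flat.
- marker_blue: Bystander: loose marker pen, 138 mm long, 18 mm thick, lying near the bench's front edge. Origin: centre of its underside.
- pin_tin: Bystander: loose round white tin, 52 mm wide, 23 mm high. Origin: centre of its underside.
- petri_spare: Bystander: loose spare petri dish, 60 mm wide, 15 mm high, left of the stop. Origin: centre of its underside.

How it is judged (in metres and radians):
On the way, in this order (a step that is already met when the one before it is completed fails the run):
1. the pointer stands level with the index clip (within 5 mm), the carrier not yet at the rails (y of pointer_grip in the frame of index_clip between -0.005 and 0.005 m and contact force between carrier and stop below 0.1 N), for 0.2 s.
2. the robot presses the carrier flush and square against both rails, flat on the worktop, the pointer still on its mark (x of carrier in the frame of stop between -0.042 and -0.034 m and y of carrier in the frame of stop between -0.089 and -0.081 m and angle between the y axis of carrier and the y axis of stop, either way round below 0.025 rad and angle between carrier's own z axis and vertical below 0.03 rad and height (world z) of carrier below 0.003 m and linear speed of carrier below 0.01 m/s and contact force between carrier and back_rail above 1 N and contact force between carrier and side_rail above 1 N and contact force between the fingers and carrier above 1 N and y of pointer_grip in the frame of index_clip between -0.005 and 0.005 m), for 0.3 s.
At the end, for the whole second after the job is handed in: Fingers still press the carrier (over 1 N); it bears on each rail with over 1 N, centre within 4 mm of its seat, square within 0.025 rad, flat on the worktop (3 mm, 0.03 rad), at rest; pointer within 5 mm of the index clip along the track (all of step 2); the arm keeps its last pose, push and grip.
It fails at once if the carrier is tipped by more than 0.3 rad (angle between carrier's own z axis and vertical above 0.3 rad).
It fails at once if a bystander (pen, tin, spare dish) is moved more than 30 mm (distance of any of marker_blue, pin_tin, petri_spare from where it was at the start of the episode above 0.03 m).
It also fails if it takes over 72 s, if anything falls off the work surface, if the arm or the gripper's body presses on something with over 40 N, if the wrist force passes 120 N, or if a joint passes its speed limit or range.

## Robot

A 6-joint arm with a two-finger parallel gripper is mounted at the origin on a cart in front of the work surface, level with it; the furniture and walls round the work are solid. World frame = base frame: x ahead of the robot, y to its left, z up, the work surface at z = 0. Lengths are in mm, angles in rad, forces in N, time in s.
With the tool pointing down it reaches from about 350 to 875 mm from the base axis. Payload 4.2 kg.
Tool frame: the origin (TCP) lies at the very end of the fingers, on their centre line; the grasp point (between the pads) lies 19 mm behind it (pinch_z is the distance from the TCP to the grasp point, in mm); z points along the fingers, y is the line along which they close (so a half turn about z gives the same grasp; the last joint's range is limited). The gripper opens to 85 mm and grips with 20 to 120 N. Pads are 22 mm wide; open, the fingers measure 114 mm over their backs; the gripper's body (76 mm by 85 mm) begins 54 mm behind the grasp point. The pads swing forward as they close: fully open they stand 13 mm farther back than shut.
Start: joints at [1.505, 0.385, 0.008, 0, -1.194, -0.259], TCP at [199.417, 592.311, 231.312] pointing down, gripper open.
Joint ranges: [-3.14, 3.14], [-1.21, 2.06], [-1.07, 1.41], [-3.16, 2.05], [-2.99, -0.16], [-3.1, 3.1]. Speed limits (rad/s): [2.79, 2.79, 3.14, 3.14, 3.14, 3.14].

## Interface

Orientations are given as a unit quaternion [x, y, z, w].
In Python, from bench import * gives the robot as it stands.
- The arm moves only by the tool arm_command, never from a script. Its argument "steps" is one flat list of numbers, 4 for each row, row after row: the shift along the tool's x, y, z in m, then the turn about the tool's z in rad. In form: [tx, ty, tz, roll, tx, ty, tz, roll, ...]. A call has 1 to 20 rows; each row shifts and turns the commanded pose from where the row before left it, along the tool's axes as they then stand; what a row does not reach is not made up. A row lasts 1/8 s, in which the tool goes at most 62.5 mm and 10.7 degrees, less where a joint would pass 70% of its speed; a pose out of reach is approached as far as the arm can. A call with a gripper value outside its range is refused whole. "grip" is the finger opening in m, from 0 to 0.0854, set as the call begins (left out, the last holds). The fingers move at their own pace and stop on an object; the grip force is fixed at half the most. Time passes only in rows, so rows that do not move let the fingers close. It gives the time, the measured TCP pose, the force, the opening and the grip force at its end, in the units of the state.
- read_state(): the state, without advancing time (a new reading comes with each control period).
- get_image(name): name is "scene" or "top" or "wrist"; returns the picture (480x640x3 uint8, red, green, blue); there is no depth.
- get_calibration(name): a dict with "camera_matrix" (3x3 intrinsics, pixels), "cam_to_world" (4x4, takes a point from camera to world coordinates). Camera axes: x right, y down, z forward; pixel columns grow to the right and rows downward; lengths in mm; the calibration is good to about 2 mm. A picture is of the moment at which its call begins: read the wrist's pose just before it. get_calibration takes no time and is no camera call; for the wrist camera it gives the pose at the moment of the call.
- job_done(): hands the job in; it is judged then, once.
The state is a dict: "clock": time; "joints": joint angles; "joint_vel": joint speeds; "joint_efforts": joint torques, N m; "position": TCP position; "ee_rot": TCP orientation; "contact_force": force on the tool from outside, world axes, zero at the start; "wrist_torque": the same for the moment, N m; "gripper_width": finger opening in mm; "grasp_force": force on a finger pad.
Only numpy, scipy, OpenCV 4.12 (cv2) and the standard library are available. Lean on these libraries where they do the work, as an engineer would, in place of code of your own. Each camera call takes 0.05 s, during which the arm holds its last target. There are 200 camera calls.

## Working session

There is one attempt and no reset: what is moved stays moved. The work goes in short steps, Python scripts to look and compute and a tool call to move; the robot and the scene stay as the last step left them, time stands still between calls to the robot, and variables do not carry over. Pictures are saved under pics/ and viewed, at most 10 in all, crops included, and the job is handed in when it is done.

Besides the shell and the picture viewer there is one more tool, called after ">>>" as a command line: name --argument value ..., lists and objects as JSON in quotes. arm_command: Moves the arm, as the interface text tells. Its arguments: {"type":"object","properties":{"steps":{"type":"array","items":{"type":"number"}},"grip":{"type":"number"}},"required":["steps"]}

```bash
mkdir -p pics
python3 - <<'E'
from bench import *
import cv2
s=read_state(); print({k:s[k] for k in('clock','position','ee_rot','gripper_width','contact_force')})
for n in('scene','top'):
    cv2.imwrite(f'pics/{n}0.png',get_image(n)[:,:,::-1]); c=get_calibration(n); print(n,c)
E
```

```text
{'clock': 0.0, 'position': array([199.26439031, 591.77250703, 230.23848433]), 'ee_rot': array([ 9.86826687e-01, -1.61777440e-01, -1.12160495e-04,  1.06619458e-03]), 'gripper_width': 85.37214846888605, 'contact_force': array([ 0.02819293, -1.15931336,  1.22427033])}
scene {'camera_matrix': array([[464.79696725,   0.        , 323.69637398],
       [  0.        , 464.79696725, 246.42248282],
       [  0.        ,   0.        ,   1.        ]]), 'cam_to_world': array([[ 5.79255783e-01, -5.34934236e-01,  6.15067559e-01,
        -2.29597912e+02],
       [-8.15052480e-01, -3.68669769e-01,  4.46958674e-01,
        -6.06497086e+02],
       [-1.23366818e-02, -7.60215735e-01, -6.49553571e-01,
         8.70976575e+02],
       [ 0.00000000e+00,  0.00000000e+00,  0.00000000e+00,
         1.00000000e+00]])}
top {'camera_matrix': array([[439.16045281,   0.        , 315.68200909],
       [  0.        , 439.16045281, 242.64965308],
       [  0.        ,   0.        ,   1.        ]]), 'cam_to_world': array([[-1.08289032e-02, -9.97217471e-01,  7.37566979e-02,
         4.54386724e+02],
       [-9.99484137e-01,  1.30248098e-02,  2.93566682e-02,
        -6.22208832e+01],
       [-3.02356494e-02, -7.34007491e-02, -9.96844088e-01,
         1.11200785e+03],
       [ 0.00000000e+00,  0.00000000e+00,  0.00000000e+00,
         1.00000000e+00]])}
```

View pics/top0.png

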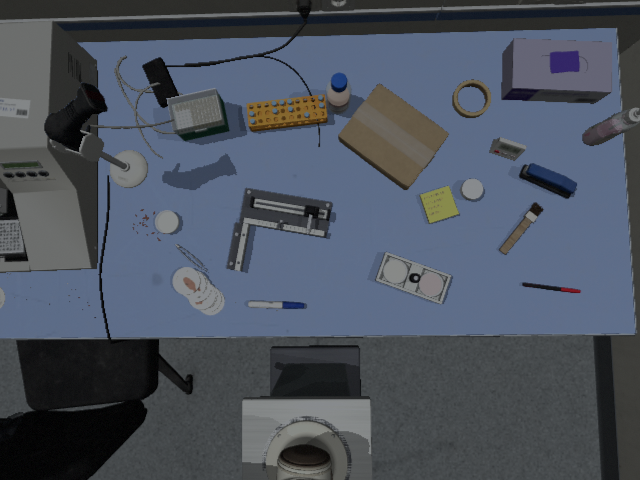

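View pics/scene0.png

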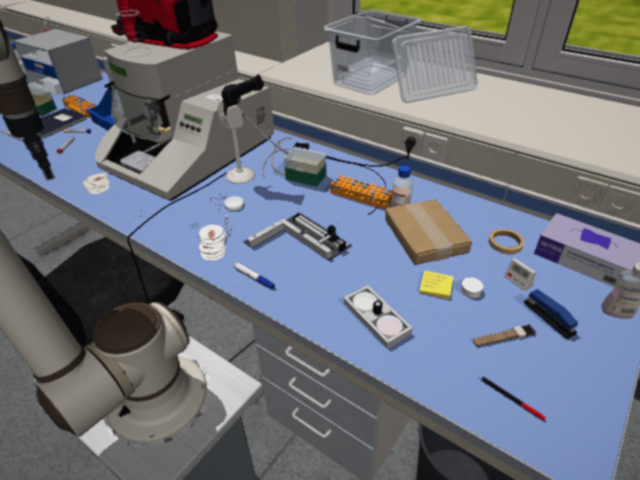

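The top view shows the stop with its corner near (245,221), back rail to (328,234) and side rail down to (236,268). The pointer grip is near (312,211). The carrier is at about (414,278), the spare dish left of the stop at (167,222), the tin at (472,189) and the pen at (277,305). The scene view agrees.

```bash
cat > h.py <<'E'
from bench import *
import numpy as np, cv2
from scipy.spatial.transform import Rotation as R
def p2w(c,uv,z):
    K=np.array(c['camera_matrix']);T=np.array(c['cam_to_world'])
    uv=np.atleast_2d(np.array(uv,float))
    d=np.c_[uv,np.ones(len(uv))]@np.linalg.inv(K).T@T[:3,:3].T
    return T[:3,3]+d*((z-T[2,3])/d[:,2])[:,None]
def w2p(c,p):
    K=np.array(c['camera_matrix']);T=np.array(c['cam_to_world'])
    q=(np.atleast_2d(p)-T[:3,3])@T[:3,:3]@K.T
    return q[:,:2]/q[:,2:]
def pose():
    s=read_state();r=R.from_quat(s['ee_rot']).as_matrix()
    return s,r,np.arctan2(r[1,0],r[0,0])
def go(target,yaw=None):
    "total tool-frame shift (m) from the measured pose, and yaw change (roll about tool z = -yaw change)"
    s,r,a=pose()
    d=r.T@(np.array(target)-s['position'])/1000
    return d.round(4), None if yaw is None else round(-((yaw-a+np.pi)%(2*np.pi)-np.pi),4)
E
python3 - <<'E'
from h import *
c=get_calibration('top')
for n,uv,z in [('corner',(245,221),30),('railend',(328,235),30),('sideend',(236,268),30),('grip',(312,211),65),('carrier',(414,278),52),('tin',(472,189),23),('dish',(167,222),15),('pen',(277,305),18)]:
    print(n,p2w(c,uv,z).round())
w=get_calibration('wrist');s,r,a=pose()
print(a,'cam in tool',r.T@(w['cam_to_world'][:3,3]-s['position']),(r.T@w['cam_to_world'][:3,:3]).round(2),w['camera_matrix'])
E
```

```text
corner [[591. 145.  30.]]
railend [[553. -61.  30.]]
sideend [[474. 168.  30.]]
grip [[608. -23.  65.]]
carrier [[ 445. -265.   52.]]
tin [[ 663. -420.   23.]]
dish [[593. 347.  15.]]
pen [[382.  68.  18.]]
-0.3250196567667947 cam in tool [  76.41533077    0.86568433 -142.66952319] [[ 0.   -0.95 -0.3 ]
 [ 1.    0.   -0.  ]
 [ 0.   -0.3   0.95]] [[378.29574669   0.         319.30241105]
 [  0.         378.29574669 239.55622098]
 [  0.           0.           1.        ]]
```

```bash
python3 -c "
from h import *
print(go([570,30,240],-0.18))"
```

```text
(array([ 0.5307,  0.414 , -0.0088]), np.float64(-0.145))
```

>>> arm_command --steps '[0.02, 0.015, 0, 0, 0.038, 0.03, 0, 0, 0.038, 0.03, 0, 0, 0.038, 0.03, 0, 0, 0.038, 0.03, 0, 0, 0.038, 0.03, 0, 0, 0.038, 0.03, 0, 0, 0.038, 0.03, 0, 0, 0.038, 0.03, 0, 0, 0.038, 0.03, 0, 0, 0.038, 0.03, 0, 0, 0.038, 0.03, 0, 0, 0.038, 0.03, 0, 0, 0.038, 0.03, 0, 0, 0.016, 0.009, -0.008, 0, 0, 0, 0, -0.145, 0, 0, 0, 0, 0, 0, 0, 0]'

```text
clock: 2.35
position: [569.3, 31.0, 239.0]
ee_rot: [0.996, -0.091, -0.0, 0.0]
contact_force: [0.1, -0.6, 0.3]
gripper_width: 85.9
grasp_force: 0.0
```

Run:
```python
from h import *
s,r,a=pose(); c=get_calibration('wrist'); im=get_image('wrist')
print(s['clock'],s['position'],a); np.save('w1.npy',np.hstack([c['cam_to_world'].ravel()]))
cv2.imwrite('pics/w1.png',im[:,:,::-1])
```

```text
2.35 [569.28476334  30.99651047 239.00681439] -0.18147190082421136
```

View pics/w1.png

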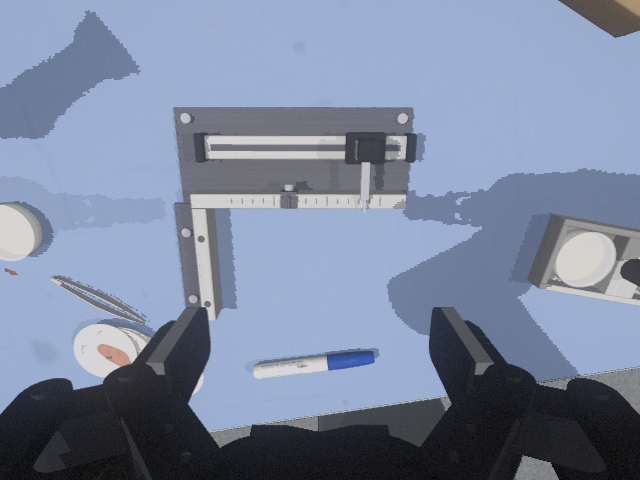

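The wrist view shows the stop square to the image. The back rail runs from (192,201) to (407,201), the clip is at (289,197), the pointer finger at (365,190), and the grip at (368,150). The side rail's inner edge is near x=215. I'll zoom in for exact numbers.

```bash
python3 -c "
import cv2
im=cv2.imread('pics/w1.png')[125:325,175:420]
cv2.imwrite('pics/w1c.png',cv2.resize(im,None,fx=3,fy=3,interpolation=cv2.INTER_CUBIC))"
```

```text
(no output)
```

View pics/w1c.png

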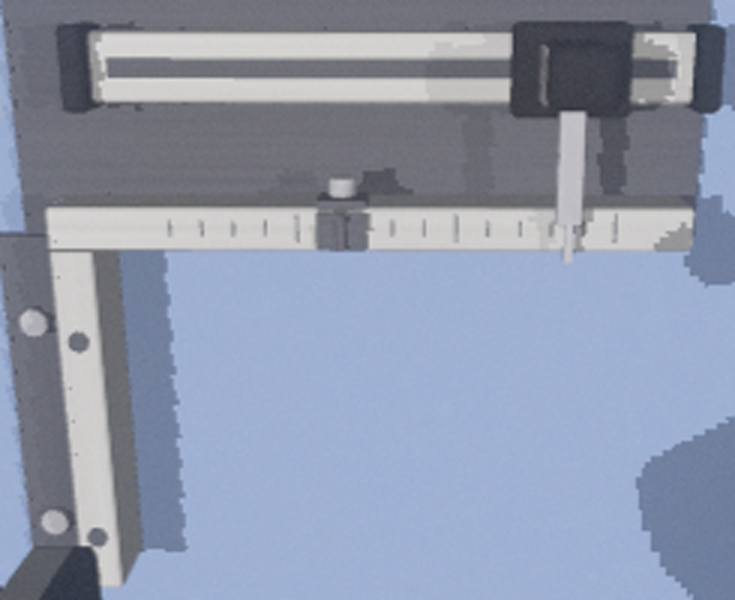

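Run:
```python
from h import *
c=get_calibration('wrist')
f=lambda u,v,z:p2w(c,(u/3+175-1/3,v/3+125-1/3),z)[0]
L=f(47,250,30);Rr=f(693,250,30);O=f(91,252,30);S=f(124,585,30)
print(L,Rr,np.linalg.norm(L-Rr),O,S,np.linalg.norm(O-S))
d=L-Rr; yaw=np.arctan2(-d[0],d[1]); e=O-S; print('yaw',yaw,np.arctan2(e[1],e[0]))
ex=np.array([np.cos(yaw),np.sin(yaw)]);ey=np.array([-ex[1],ex[0]])
# origin: on inner line, y from ends averaged with O
o1=L[:2]-14*ey;o2=Rr[:2]+190*ey; o3=O[:2]
print(o1,o2,o3); o=(o1+o2)/2
st=lambda p:(np.array([(p[:2]-o)@ex,(p[:2]-o)@ey]).round(1))
print('clip',st(f(342,228,34)),st(f(342,200,35)),'rail mid',st(f(342,228,30)))
print('finger',st(f(571,180,39)),st(f(568,255,39)),'block',st(f(512,116,33)),st(f(632,116,33)),'griptop',st(f(548,45,65)),st(f(606,45,65)),st(f(577,100,65)))
print('S',st(S),o)
w=get_calibration('wrist')
for uv in [(558,215),(530,282),(640,300)]:
    print(p2w(w,uv,24))
```

```text
[588.92115418 151.30131212  30.        ] [552.18580839 -49.84117445  30.        ] 204.46952225704075 [585.79234404 137.77010708  30.        ] [469.22058508 158.26486311  30.        ] 118.35966378711875
yaw -0.18064256374504462 -0.17403377812212226
[586.40589012 137.52911379] [586.32153495 137.06723139] [585.79234404 137.77010708]
clip [  7.9 -79.7] [ 16.8 -80. ] rail mid [  7.1 -79.3]
finger [  23.6 -149.8] [   0.4 -149.7] block [  42.1 -131.9] [  42.1 -168.2] griptop [  64.4 -139.1] [  64.4 -154.8] [  49.8 -147.5]
S [-119.    -0.4] [586.36371253 137.29817259]
[[ 517.14033941 -195.63791264   24.        ]]
[[ 450.43068238 -167.76284554   24.        ]]
[[ 409.20197848 -280.18878656   24.        ]]
```

```bash
cat >> h.py <<'E'
O=np.array([586.3,137.3]);YAW=-0.180
def S2W(x,y,z):
    ex=np.array([np.cos(YAW),np.sin(YAW)]);ey=np.array([-ex[1],ex[0]])
    return np.r_[O+x*ex+y*ey,z]
def W2S(p):
    ex=np.array([np.cos(YAW),np.sin(YAW)]);ey=np.array([-ex[1],ex[0]])
    return np.array([(p[:2]-O)@ex,(p[:2]-O)@ey])
E
python3 -c "
from h import *
print(S2W(56,-150,38),go(S2W(56,-150,38),YAW))"
```

```text
[614.54081078 -20.30221003  38.        ] (array([0.0538, 0.0424, 0.2011]), np.float64(-0.0008))
```

>>> arm_command --steps '[0.027, 0.021, 0, 0, 0.027, 0.021, 0.03, 0, 0, 0, 0.05, 0, 0, 0, 0.05, 0, 0, 0, 0.04, 0, 0, 0, 0.02, 0, 0, 0, 0.011, 0, 0, 0, 0, 0]'

```text
clock: 3.4
position: [615.1, -20.0, 38.0]
ee_rot: [0.996, -0.09, -0.0, 0.0]
contact_force: [0.9, 0.6, 0.1]
gripper_width: 85.4
grasp_force: 0.0
```

>>> arm_command --grip 0.012 --steps '[0, 0, 0, 0, 0, 0, 0, 0, 0, 0, 0, 0, 0, 0, 0, 0, 0, 0, 0, 0, 0, 0, 0, 0]'

```text
clock: 4.15
position: [615.4, -20.1, 39.0]
ee_rot: [0.996, -0.09, 0.0, -0.0]
contact_force: [-1.7, 0.7, 5.3]
gripper_width: 19.1
grasp_force: 59.3
```

```bash
python3 -c "
from h import *
s,r,a=pose();print(W2S(s['position']),s['position'],a,go(S2W(56,-79.8,38)))"
```

```text
[  56.84278622 -149.63319475] [615.43564968 -20.09221465  38.96768535] -0.17970338428354835 (array([-0.0008, -0.0698,  0.001 ]), None)
```

>>> arm_command --steps '[0, -0.01, 0, 0, 0, -0.015, 0, 0, 0, -0.015, 0, 0, 0, -0.015, 0, 0, 0, -0.01, 0, 0, 0, -0.005, 0, 0, 0, 0, 0, 0, 0, 0, 0, 0]'

```text
clock: 5.15
position: [628.3, 49.1, 39.0]
ee_rot: [0.996, -0.09, 0.001, -0.0]
contact_force: [-0.7, 1.2, 4.7]
gripper_width: 19.5
grasp_force: 59.4
```

>>> arm_command --grip 0.085 --steps '[0, 0, 0, 0, 0, 0, 0, 0, 0, 0, 0, 0, 0, 0, 0, 0, 0, 0, -0.03, 0, 0, 0, -0.05, 0, 0, 0, -0.06, 0, 0, 0, -0.06, 0, 0, 0, 0, 0, 0, 0, 0, 0]'

```text
clock: 6.4
position: [627.2, 48.8, 238.0]
ee_rot: [0.996, -0.09, -0.0, -0.0]
contact_force: [0.2, -0.5, -1.3]
gripper_width: 84.8
grasp_force: 0.0
```

Run:
```python
from h import *
s,r,a=pose();c=get_calibration('wrist');im=get_image('wrist')
print(W2S(s['position']),s['position'],s['clock'])
p=w2p(c,S2W(7,-80,36))[0];print(p)
x,y=int(p[0])-110,int(p[1])-90; print(x,y)
cr=cv2.resize(im[max(y,0):y+180,x:x+230,::-1],None,fx=3,fy=3,interpolation=cv2.INTER_CUBIC); cv2.imwrite('pics/w2c.png',cr)
np.savez('w2.npz',T=c['cam_to_world'],K=c['camera_matrix'],x=x,y=max(y,0))
```

```text
[ 56.08801366 -79.78443417] [627.19806526  48.7631745  237.95348627] 6.4
[318.92587909 256.8705709 ]
208 166
```

View pics/w2c.png

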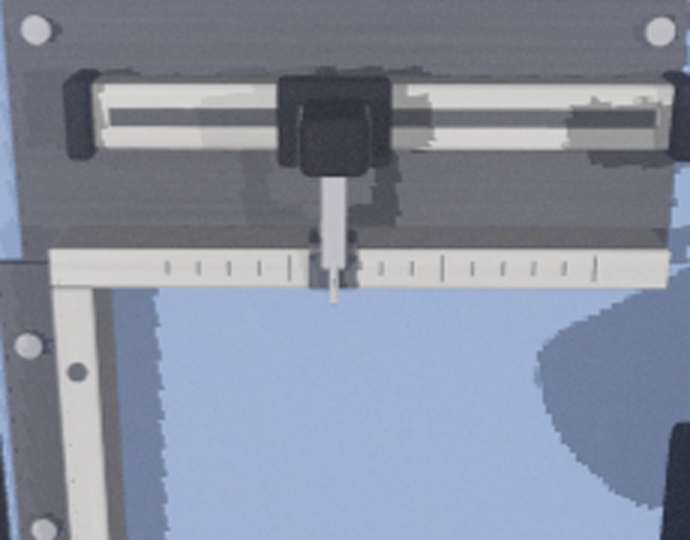

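The finger centre (333) lies on the clip centre (332.5), so the pointer is on its mark. Next is the carrier.

```bash
python3 -c "
from h import *
print(go([440,-255,240],-0.27))"
```

```text
(array([-0.1295,  0.3322, -0.0026]), np.float64(0.0899))
```

>>> arm_command --steps '[-0.01, 0.03, 0, 0, -0.02, 0.045, 0, 0, -0.02, 0.05, 0, 0, -0.02, 0.05, 0, 0, -0.02, 0.05, 0, 0, -0.02, 0.05, 0, 0, -0.015, 0.04, 0, 0, -0.005, 0.017, 0, 0, 0, 0, 0, 0.09, 0, 0, 0, 0, 0, 0, 0, 0]'

```text
clock: 7.82
position: [440.7, -254.2, 237.7]
ee_rot: [0.991, -0.133, -0.001, -0.0]
contact_force: [0.4, -0.4, -0.2]
gripper_width: 85.2
grasp_force: 0.0
```

Run:
```python
from h import *
s,r,a=pose();c=get_calibration('wrist');im=get_image('wrist')
print(s['position'],s['clock'],a)
cv2.imwrite('pics/w3.png',im[:,:,::-1])
np.savez('w3.npz',T=c['cam_to_world'],K=c['camera_matrix'])
```

```text
[ 440.6670337  -254.2369379   237.71579917] 7.825 -0.2677606059744182
```

View pics/w3.png

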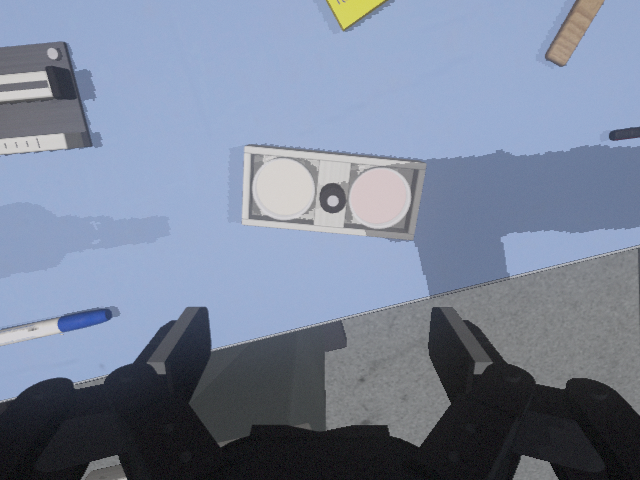

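The carrier's rim corners are at (244,146), (425,163), (414,240) and (243,223), and the knob top is at about (333,199).

Run:
```python
from h import *
d=np.load('w3.npz');c={'camera_matrix':d['K'],'cam_to_world':d['T']}
P=p2w(c,[(244,146),(425,163),(414,240),(243,223)],24);print(P.round(1))
print([np.linalg.norm(P[i]-P[i-1]).round(1) for i in range(4)],P.mean(0))
for a,b in((0,1),(3,2)):
    e=P[a]-P[b];print(np.arctan2(-e[0],e[1]))
k=p2w(c,(333,199),52)[0];print(k)
t=np.r_[(P.mean(0)+k)[:2]/2,32];print(t,go(t,-0.35),go(t))
```

```text
[[ 511.3 -202.8   24. ]
 [ 452.4 -359.8   24. ]
 [ 381.3 -335.6   24. ]
 [ 442.4 -178.3   24. ]]
[np.float64(73.1), np.float64(167.8), np.float64(75.1), np.float64(168.7)] [ 446.86447752 -269.11642839   24.        ]
-0.3591933820609034
-0.37050019433502857
[ 447.83385223 -269.38757575   52.        ]
[ 447.34916488 -269.25200207   32.        ] (array([0.0106, 0.0127, 0.2059]), np.float64(0.0821)) (array([0.0106, 0.0127, 0.2059]), None)
```

>>> arm_command --steps '[0.0105, 0.0127, 0, 0, 0, 0, 0.03, 0.097, 0, 0, 0.05, 0, 0, 0, 0.05, 0, 0, 0, 0.04, 0, 0, 0, 0.025, 0, 0, 0, 0.012, 0, 0, 0, 0, 0]'

```text
clock: 8.88
position: [447.4, -270.0, 30.8]
ee_rot: [0.983, -0.182, -0.001, 0.0]
contact_force: [0.8, 0.1, 0.5]
gripper_width: 84.9
grasp_force: 0.0
```

```bash
python3 -c "
from h import *
s,r,a=pose();print(s['position'],a,s['contact_force'],go([447.4,-269.2,30],-.365))"
```

```text
[ 447.35785154 -270.0263369    30.83389023] -0.3665615610708179 [0.83930075 0.13510298 0.5018385 ] (array([-0.0003, -0.0008,  0.0008]), np.float64(-0.0016))
```

>>> arm_command --grip 0.016 --steps '[0, 0, 0, 0, 0, 0, 0, 0, 0, 0, 0, 0, 0, 0, 0, 0, 0, 0, 0, 0, 0, 0, 0, 0]'

```text
clock: 9.62
position: [447.8, -269.8, 32.3]
ee_rot: [0.983, -0.182, 0.001, 0.0]
contact_force: [-0.8, 2.3, 6.1]
gripper_width: 22.1
grasp_force: 58.7
```

```bash
python3 -c "
from h import *
s,r,a=pose();print(s['position'],a,s['contact_force'],go(S2W(-60,-130,30)),W2S(s['position']),S2W(-60,-130,30))"
```

```text
[ 447.77702106 -269.7555028    32.27015009] -0.3664023840327893 [-0.78845682  2.28954139  6.13234098] (array([-0.0514, -0.2908,  0.0022]), None) [ -63.40998611 -425.27869888] [503.99553389  20.14209434  30.        ]
```

>>> arm_command --steps '[0, 0, -0.001, -0.093, 0, 0, 0, -0.093, 0, -0.01, 0, 0, 0, -0.02, 0, 0, 0, -0.025, 0, 0, 0, -0.025, 0, 0, 0, -0.025, 0, 0, 0, -0.025, 0, 0, 0, -0.025, 0, 0, 0, -0.025, 0, 0, 0, -0.025, 0, 0, 0.002, -0.025, 0, 0, 0.001, -0.025, 0, 0, 0, -0.02, 0, 0, 0, -0.01, 0, 0, 0, 0, 0, 0, 0, 0, 0, 0]'

```text
clock: 11.75
position: [501.8, 10.5, 32.3]
ee_rot: [0.996, -0.09, 0.001, -0.001]
contact_force: [0.4, 2.5, 0.7]
gripper_width: 21.7
grasp_force: 59.3
```

Run:
```python
from h import *
s,r,a=pose();c=get_calibration('wrist');im=get_image('wrist')
print(s['position'],s['clock'],a,W2S(s['position']),s['contact_force'],s['gripper_width'])
cv2.imwrite('pics/w4.png',im[:,:,::-1])
for z in(24,30):print(z,w2p(c,[S2W(0,0,z),S2W(0,-190,z),S2W(-120,0,z)]).round())
```

```text
[501.76183847  10.50175705  32.32797465] 11.75 -0.18121190079080737 [ -60.47170168 -139.88448258] [0.42690046 2.48177288 0.65895348] 21.69376017978755
24 [[-38. 164.]
 [445. 163.]
 [ 32. 413.]]
30 [[-52. 166.]
 [450. 165.]
 [ 22. 422.]]
```

View pics/w4.png

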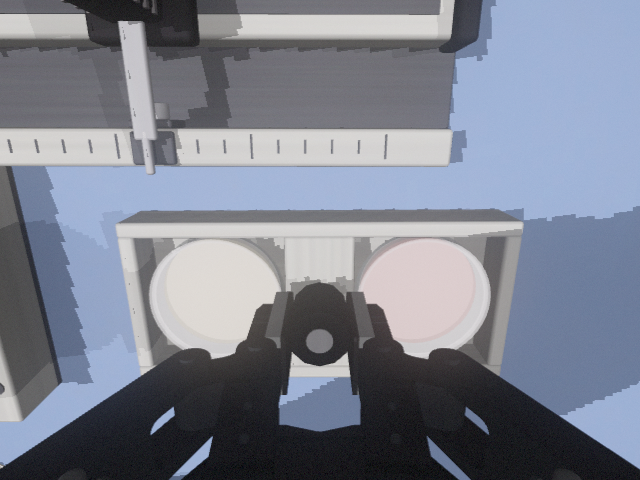

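The carrier's long edge (row ~224) is parallel to the rail, the carrier is level, and the gaps are clear. Now the long side goes onto the back rail.

>>> arm_command --steps '[0.006, 0, 0, 0, 0.006, 0, 0, 0, 0.005, 0, 0, 0, 0.003, 0, 0, 0, 0.002, 0, 0, 0, 0.001, 0, 0, 0, 0, 0, 0, 0]'

```text
clock: 12.68
position: [521.2, 4.6, 32.3]
ee_rot: [0.996, -0.091, -0.003, 0.001]
contact_force: [-5.9, 1.5, 7.6]
gripper_width: 22.0
grasp_force: 60.0
```

>>> arm_command --steps '[0.001, 0, 0, 0, 0, 0, 0, 0]'

```text
clock: 12.92
position: [522.1, 4.4, 32.3]
ee_rot: [0.996, -0.091, -0.003, 0.001]
contact_force: [-7.4, 1.3, 7.2]
gripper_width: 21.5
grasp_force: 60.0
```

```bash
python3 -c "
from h import *
s,r,a=pose();print(W2S(s['position']),a,r.T@s['contact_force'],s['position'])"
```

```text
[ -39.36569731 -142.27909317] -0.18248276588036103 [-7.52445634  0.10912396 -7.12774132] [522.09814164   4.36723557  32.27753502]
```

>>> arm_command --steps '[0.001, 0, 0, 0, 0, 0, 0, 0]'

```text
clock: 13.18
position: [523.1, 4.2, 32.3]
ee_rot: [0.996, -0.091, -0.003, 0.001]
contact_force: [-6.3, 0.6, 6.6]
gripper_width: 22.3
grasp_force: 60.0
```

>>> arm_command --steps '[0.001, 0, 0, 0, 0, 0, 0, 0]'

```text
clock: 13.42
position: [523.8, 4.0, 32.3]
ee_rot: [0.996, -0.091, -0.003, 0.001]
contact_force: [-7.6, 2.0, 7.6]
gripper_width: 21.2
grasp_force: 60.1
```

```bash
python3 -c "
from h import *
s,r,a=pose();print(W2S(s['position']),a,r.T@s['contact_force'],s['position'],s['wrist_torque'])"
```

```text
[ -37.67927532 -142.30054435] -0.1825694250320869 [-7.91198677 -0.55323575 -7.52867199] [523.75347688   4.04421155  32.26332215] [0.5919211  1.9298343  0.09359071]
```

>>> arm_command --steps '[0.001, 0, 0, 0, 0, 0, 0, 0]'

```text
clock: 13.68
position: [523.8, 4.0, 32.3]
ee_rot: [0.996, -0.091, -0.004, 0.001]
contact_force: [-11.0, 3.4, 9.7]
gripper_width: 21.9
grasp_force: 60.3
```

>>> arm_command --steps '[0.001, 0, 0, 0, 0, 0, 0, 0]'

```text
clock: 13.92
position: [523.8, 4.0, 32.3]
ee_rot: [0.996, -0.091, -0.005, 0.001]
contact_force: [-11.3, 5.4, 12.2]
gripper_width: 21.6
grasp_force: 60.6
```

Run:
```python
from h import *
s,r,a=pose();c=get_calibration('wrist');im=get_image('wrist')
print(W2S(s['position']),a,r.T@s['contact_force'],s['position'],s['wrist_torque'])
cv2.imwrite('pics/w5.png',im[:,:,::-1])
print(w2p(c,[S2W(0,-190,30),S2W(0,-190,24)]))
```

```text
[ -37.59734807 -142.35997826] -0.18306108674960725 [-12.21001267  -3.17953303 -12.07402977] [523.82344005   3.97107047  32.27840068] [1.67386317 3.38547812 0.02267616]
[[437.43013173 223.51799174]
 [433.05189498 219.60966732]]
```

View pics/w5.png

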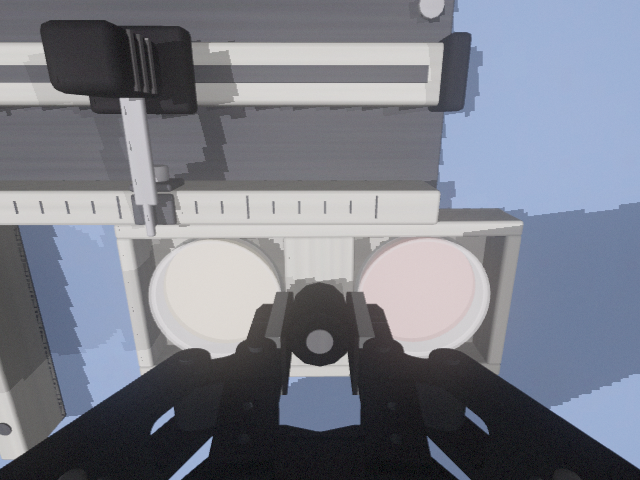

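The long side is flush on the back rail (TCP stalls at x ≈ -37.6). I'll ease the press a little and slide along the rail.

>>> arm_command --steps '[-0.001, -0.003, -0.001, 0, 0, -0.006, 0, 0, 0, -0.008, 0, 0, 0, -0.008, 0, 0, 0, -0.008, 0, 0, 0, -0.008, 0, 0, 0, -0.006, 0, 0, 0, -0.003, 0, 0, 0, 0, 0, 0]'

```text
clock: 15.1
position: [532.8, 51.5, 32.3]
ee_rot: [0.996, -0.092, -0.005, 0.002]
contact_force: [-5.1, -3.8, 2.8]
gripper_width: 21.6
grasp_force: 59.7
```

```bash
python3 -c "
from h import *
s,r,a=pose();print(W2S(s['position']),a,r.T@s['contact_force'],s['position'],s['wrist_torque'])"
```

```text
[-37.23702122 -93.97690369] -0.18375954174946973 [-4.34505637  4.6876128  -2.73372549] [532.83994656  51.50794406  32.30296359] [-0.93748161  1.53737722 -0.06854643]
```

>>> arm_command --steps '[0.0005, -0.004, 0, 0, 0, -0.003, 0, 0, 0, 0, 0, 0]'

```text
clock: 15.48
position: [534.0, 57.7, 32.3]
ee_rot: [0.996, -0.092, -0.005, 0.003]
contact_force: [-7.1, -6.1, 5.1]
gripper_width: 21.9
grasp_force: 59.8
```

>>> arm_command --steps '[0, -0.002, 0, 0, 0, 0, 0, 0]'

```text
clock: 15.72
position: [534.3, 59.5, 32.3]
ee_rot: [0.996, -0.092, -0.005, 0.003]
contact_force: [-6.4, -6.2, 4.0]
gripper_width: 21.7
grasp_force: 59.9
```

>>> arm_command --steps '[0, -0.002, 0, 0, 0, 0, 0, 0]'

```text
clock: 15.98
position: [534.6, 61.0, 32.3]
ee_rot: [0.996, -0.092, -0.005, 0.003]
contact_force: [-7.0, -8.2, 5.0]
gripper_width: 21.6
grasp_force: 59.9
```

```bash
python3 -c "
from h import *
s,r,a=pose();print(W2S(s['position']),a,r.T@s['contact_force'],s['position'],s['wrist_torque'])"
```

```text
[-37.22653829 -84.2868207 ] -0.18404252708567578 [-5.44210255  9.4216169  -4.89127908] [534.58507154  61.03959434  32.29564282] [-1.97308827  1.63013539 -0.06980488]
```

>>> arm_command --steps '[0, -0.002, 0, 0, 0, 0, 0, 0]'

```text
clock: 16.23
position: [534.6, 61.1, 32.3]
ee_rot: [0.996, -0.092, -0.006, 0.004]
contact_force: [-4.1, -14.9, 6.3]
gripper_width: 22.0
grasp_force: 60.1
```

>>> arm_command --steps '[0.0015, -0.001, 0, 0, 0, 0, 0, 0, 0, 0, 0, 0]'

```text
clock: 16.6
position: [534.6, 61.2, 32.3]
ee_rot: [0.996, -0.092, -0.008, 0.005]
contact_force: [-7.6, -14.5, 8.8]
gripper_width: 21.8
grasp_force: 60.5
```

Run:
```python
from h import *
s,r,a=pose();c=get_calibration('wrist');im=get_image('wrist')
print(W2S(s['position']),a,r.T@s['contact_force'],s['position'],s['wrist_torque'],s['clock'])
cv2.imwrite('pics/w6.png',im[:,:,::-1])
```

```text
[-37.28496395 -84.15013963] -0.18468686244864976 [-4.93365961 15.77127605 -8.53706355] [534.55205978  61.18452707  32.30839055] [-4.09830833  2.17647006 -0.01277027] 16.6
```

View pics/w6.png

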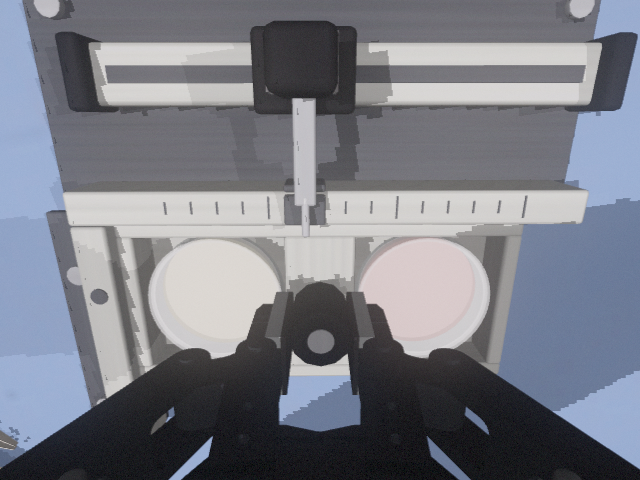

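Both sides are seated and the pointer is on the clip. I'll balance the presses with more x and less y.

>>> arm_command --steps '[0.001, 0.001, 0, 0, 0.001, 0, 0, 0, 0, 0, 0, 0, 0, 0, 0, 0]'

```text
clock: 17.15
position: [534.6, 61.0, 32.2]
ee_rot: [0.996, -0.092, -0.009, 0.005]
contact_force: [-14.1, -7.9, 12.5]
gripper_width: 21.8
grasp_force: 60.9
```

```bash
python3 -c "
from h import *
s,r,a=pose();print(W2S(s['position']),a,r.T@s['contact_force'],s['position'],r[:,2],s['clock'])"
```

```text
[-37.23165288 -84.30585792] -0.18530099395295893 [-12.62839945  10.47727365 -12.14529841] [534.57663136  61.02178035  32.23332274] [-0.01929052 -0.00770158 -0.99978426] 17.15
```

Run:
```python
from h import *
s,r,a=pose();im=get_image('wrist');cv2.imwrite('pics/w7.png',im[:,:,::-1])
A=cv2.imread('pics/w4.png',0);R4=None
for n in('w5','w6','w7'):
    B=cv2.imread(f'pics/{n}.png',0)
    for nm,(x0,x1,y0,y1) in dict(dishL=(150,285,240,350),mid=(285,355,240,280),dishR=(358,490,240,350),frontrim=(110,525,226,240),wallR=(488,525,215,300),knob=(302,338,325,358)).items():
        t=A[y0:y1,x0:x1].astype(np.float32)
        big=B[y0-6:y1+6,x0-6:x1+6].astype(np.float32)
        m=cv2.matchTemplate(big,t,cv2.TM_CCOEFF_NORMED);_,v,_,(i,j)=cv2.minMaxLoc(m)
        q=lambda l,c,h:0.5*(l-h)/(l-2*c+h) if l-2*c+h else 0
        dx=i-6+(q(m[j,i-1],m[j,i],m[j,i+1]) if 0<i<12 else 0);dy=j-6+(q(m[j-1,i],m[j,i],m[j+1,i]) if 0<j<12 else 0)
        print(n,nm,round(dx,2),round(dy,2),round(v,3))
```

```text
w5 dishL -0.19 0.08 0.996
w5 mid 0.12 -0.24 0.813
w5 dishR -0.24 -0.23 0.994
w5 frontrim -1.32 0.15 0.88
w5 wallR -0.35 -1.05 0.958
w5 knob 0.1 0.5 0.983
w6 dishL -0.2 -0.09 0.994
w6 mid 0.7 -0.93 0.718
w6 dishR -0.31 -0.27 0.989
w6 frontrim 0.12 0.01 0.846
w6 wallR -0.57 -6 0.671
w6 knob 1.22 0.41 0.984
w7 dishL -0.26 -0.05 0.992
w7 mid 0.27 -2.5 0.737
w7 dishR -0.39 -0.28 0.986
w7 frontrim -0.12 0.14 0.839
w7 wallR -0.77 -6 0.675
w7 knob 0.93 0.73 0.99
```

The knob has shifted about 1 px against the dishes. That fits the tool tilting by about 0.02 rad while the carrier stays flat. I'll add a final small press on both sides.

>>> arm_command --steps '[0.0005, -0.0008, 0, 0, 0, 0, 0, 0, 0, 0, 0, 0, 0, 0, 0, 0, 0, 0, 0, 0, 0, 0, 0, 0]'

```text
clock: 17.95
position: [534.6, 61.1, 32.2]
ee_rot: [0.996, -0.092, -0.01, 0.005]
contact_force: [-15.5, -9.8, 13.4]
gripper_width: 22.2
grasp_force: 61.0
```

```bash
python3 -c "
from h import *
s,r,a=pose();print(W2S(s['position']),a,r.T@s['contact_force'],s['position'],r[:,2],s['joint_vel'].round(4),s['clock'])"
```

```text
[-37.26227011 -84.28057235] -0.1852715895000638 [-13.68537234  12.70041108 -13.00875216] [534.55103565  61.05213879  32.23244053] [-0.02091108 -0.00880464 -0.99974257] [-0.0008 -0.0016  0.0013  0.0001 -0.0022  0.0004] 17.95
```

```bash
python3 -c "
from bench import *
print(job_done())"
```

```text
the job is handed in; nothing more can be done
None
```

I set the pointer on the clip, pressed the carrier flush into the corner against both rails with about 13 N each way at the tool, and handed the job in while still holding it; no verdict was returned.

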